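# Feel out the tight spot of a slide and mark it

## Robot

A 6-joint arm with a two-finger parallel gripper is mounted at the origin on the work surface. World frame = base frame: x ahead of the robot, y to its left, z up, the work surface at z = 0. Lengths are in m, angles in rad, forces in N, time in s.
With the tool pointing down it reaches from about 0.35 to 0.775 m from the base axis. Payload 5.5 kg.
Tool frame: the origin (TCP) lies on the centre line of the jaws, within the pads' length; the fingertips stand 8 mm ahead of it and the grasp point (between the pads) lies 11 mm behind it; z points along the fingers, y is the line along which they close (so a half turn about z gives the same grasp; the last joint's range is limited). The gripper opens to 85 mm and grips with 20 to 120 N. Pads are 22 mm wide; open, the fingers measure 114 mm over their backs; the gripper's body (76 mm by 85 mm) begins 54 mm behind the grasp point. The pads swing forward as they close: fully open they stand 13 mm farther back than shut.
Start: joints at [1.095, 0.313, 0.046, 1.304, 0, 1.431], TCP at [0.19, 0.543, 0.239] pointing down, gripper open.
Joint ranges: [-2.76, 2.76], [-0.86, 1.69], [-1.03, 1.26], [-2.2, 2.34], [-1.47, 1.5], [-3.14, 3.14]. Speed limits (rad/s): [2.57, 2.57, 3.14, 3.14, 3.14, 3.14].

## Interface

Orientations are given as a unit quaternion [w, x, y, z].
In Python, from bench import sensors, grab_frame, camera_params, job gives the robot as it stands.
- The arm moves only by the tool carry_out, never from a script. Its argument "increments" is a list of rows, each an object with "slide": the shift along the world's x, y, z in m, a list of three; "yaw": the turn about the world's z in degrees; "gripper": the opening, from 0 (shut) to 1 (fully open). In form: [{"slide": [tx, ty, tz], "yaw": yaw, "gripper": gripper}, ...]. A call has 1 to 5 rows; each row shifts and turns the commanded pose from where the row before left it; what a row does not reach is not made up. A row lasts 1/12 s, in which the tool goes at most 41.7 mm and 7.16 degrees, less where a joint would pass 70% of its speed; a pose out of reach is approached as far as the arm can. A call with a gripper value outside its range is refused whole. The fingers move at their own pace and stop on an object; "grip_force" is the grip in N (left out, the last holds). Time passes only in rows, so rows that do not move let the fingers close. It gives the time, the measured TCP pose, the force, the opening and the grip force at its end, in the units of the state.
- sensors.sense(): the state, without advancing time (a new reading comes with each control period).
- grab_frame(name): name is "scene" or "top" or "wrist"; returns the picture (480x640x3 uint8, red, green, blue); there is no depth.
- camera_params(name): a dict with "fx", "fy", "cx", "cy" (pixels), "R" (3x3) and "t" (3): a world point X has camera coordinates R X + t; the wrist camera has in their place "mount" (4x4, takes a point from camera to tool coordinates, whose origin is the TCP and whose axes are the flange's). Camera axes: x right, y down, z forward; pixel columns grow to the right and rows downward; lengths in m; the calibration is good to about 2 mm. A picture is of the moment at which its call begins: read the wrist's pose just before it. camera_params takes no time and is no camera call.
- job.hand_in(): hands the job in; it is judged then, once.
The state is a dict: "time": time; "joints": joint angles; "qd": joint speeds; "joint_torque": joint torques, N m; "eef_pos": TCP position; "orientation": TCP orientation; "ft_force": force on the tool from outside, world axes, zero at the start; "torque": the same for the moment, N m; "width": finger opening in m; "finger_force": force on a finger pad.
Only numpy, scipy, OpenCV 4.12 (cv2) and the standard library are available. Lean on these libraries where they do the work, as an engineer would, in place of code of your own. Each camera call takes 0.05 s, during which the arm holds its last target. There are 200 camera calls.

## Task

Check this linear slide for its one tight spot: stroke the carriage by its black grip gently up against the blue buffer, then through its full travel gently up against the yellow buffer, feeling for the place where it drags. Then leave the carriage standing on the tight spot and slide the red marker along its bar until its pointer points at the white line on the carriage. Leave the motor, the bin and the screwdriver as they are.

Things in the scene. Friction and masses are not known exactly. Their poses are not given: they have to be found in the camera images.
- slide_base: aluminium plate 200 x 420 x 12 mm, fixed; origin at the centre of its underside, y along the rail from blue to yellow end, z up. Steel rail (24 mm wide, top 28 mm above bench) along y at x = +45 mm; dark marker bar (top 24 mm) along y at x = -60 mm; grey end blocks (50 x 30 mm, top 48 mm) at y = -180, +180 mm. One unseen tight spot on the rail, its middle between y = -45 and +55 mm
- carriage: dark steel block 60 (x) x 50 (y) x 27 mm on the rail, axes as slide_base, origin at the centre of its underside, 20 mm above the bench. Slides along y only: meets the blue buffer at y = -110 mm in slide_base, the yellow at +110. Starts 20 to 50 mm from blue. Runs with 2 N of friction plus 10 N per m/s; on the tight spot (within 11 mm of its middle) about 5 to 13 N more. Stays where left
- carriage_grip (a point): point on the axis of the carriage's black upright grip, 30 (x) x 24 (y) mm, which stands centred on the block from 47 to 101 mm above the bench; this point is the height to grip, 85 mm above the bench. Pushing or pulling the grip along the rail strokes the carriage; the drag is felt there
- carriage_index (a point): white line, 4 mm wide, across the carriage block (and the top of its grip) at the middle of its length; this point is the top of its face towards the marker bar, 47 mm above the bench, 30 mm in -x from the carriage's middle
- buffer_blue: blue sprung buffer 26 x 30 x 16 mm at the -y end of the rail, origin at its centre, 36 mm above the bench, top 44 mm above the bench; it gives along the rail at about 3.5 N per mm, at most 8 mm. Gently means: more than 2 N, never more than 20 N, between carriage and buffer
- buffer_yellow: the same in yellow at the +y end
- marker: red marker sliding along y on the dark bar, from y = -115 to +115 mm in slide_base; origin at the centre of its underside, 24.5 mm above the bench. Foot 26 x 22 x 14 mm; above it an upright tab 26 (x) x 14 (y) mm, top 81 mm above the bench; a pointer 4 mm wide sticks out in +x towards the carriage. About 2 N of friction; stays where left. Starts near the yellow end
- marker_grip (a point): point on the marker tab's axis at the height to grip, 66 mm above the bench
- marker_tip (a point): end of the marker's pointer, 43 mm in +x from the marker's origin, 34 mm above the bench; about 32 mm short of the carriage's face
- motor: small grey electric motor on a foot, about 115 x 67 x 76 mm, loose, origin at the centre of its underside; leave alone
- parts_bin: black open bin 150 x 200 x 80 mm, loose, origin at the centre of its underside; leave alone
- screwdriver: screwdriver with an orange handle lying on the bench, origin underneath it; leave alone

How it is judged:
On the way, in this order (a step that is already met when the one before it is completed fails the run):
1. the carriage has been run up against the blue buffer (more than 2 N) (contact force between carriage and buffer_blue above 2 N), for 0.05 s.
2. the carriage has been run through its travel up against the yellow buffer (more than 2 N) (contact force between carriage and buffer_yellow above 2 N), for 0.05 s.
At the end, for the whole second after the job is handed in: the released carriage stands still on the tight spot (its middle within about 11 mm of the spot's, its inside shoe bearing with more than 3 N), clear of both buffers, and the marker's pointer is within 6 mm of the white line along the rail, at rest (contact force between carriage and anything else above 3 N and contact force between the fingers and carriage below 0.1 N and y of carriage in the frame of slide_base between -0.09 and 0.09 m and y of marker_tip in the frame of carriage between -0.006 and 0.006 m and linear speed of each of carriage, marker below 0.005 m/s); the robot touches nothing.
It fails at once if the carriage is pressed or knocked against a buffer with more than 20 N (contact force between carriage and buffer_blue above 20 N or contact force between carriage and buffer_yellow above 20 N).
It fails at once if the motor, the bin or the screwdriver is moved by more than 20 mm (distance of any of motor, parts_bin, screwdriver from where it was at the start of the episode above 0.02 m).
It also fails if it takes over 72 s, if anything falls off the work surface, if the arm or the gripper's body presses on something with over 40 N, if the wrist force passes 120 N, or if a joint passes its speed limit or range.

## Working session

There is one attempt and no reset: what is moved stays moved. The work goes in short steps, Python scripts to look and compute and a tool call to move; the robot and the scene stay as the last step left them, time stands still between calls to the robot, and variables do not carry over. Pictures are saved under pics/ and viewed, at most 10 in all, crops included, and the job is handed in when it is done.

Besides the shell and the picture viewer there is one more tool, called after "Request:" by a JSON object that holds its "op" and its "data", one argument or row to a line. carry_out: Moves the arm, as the interface text tells. Its arguments: {"type":"object","properties":{"increments":{"type":"array","items":{"type":"object","properties":{"slide":{"type":"array","items":{"type":"number"}},"yaw":{"type":"number"},"gripper":{"type":"number"}}}},"grip_force":{"type":"number"}},"required":["increments"]}

```bash
mkdir -p pics; cat > snap.py <<'E'
import cv2
from bench import sensors, grab_frame, camera_params, job
def snap(n,f):
    im=grab_frame(n); cv2.imwrite(f"pics/{f}.png",im[:,:,::-1]); return im
E
python3 - <<'E'
from snap import *
for n in("top","scene"): snap(n,n+"0")
print(sensors.sense()); print(camera_params("top"));print(camera_params("scene"))
E
```

```text
{'time': 0.1, 'joints': array([1.09540372e+00, 3.13934399e-01, 4.50927145e-02, 1.30358672e+00,
       1.43515883e-05, 1.43123487e+00]), 'qd': array([-0.00025408, -0.00119696,  0.00536002,  0.00071568,  0.0020558 ,
        0.00044643]), 'joint_torque': array([ 3.42694439e-03, -4.81725097e+01,  2.99243402e+01,  1.27309104e-02,
       -1.16973088e-04,  8.35491932e-06]), 'eef_pos': array([0.18927634, 0.54249294, 0.2384929 ]), 'orientation': array([-2.53817590e-04,  1.67127556e-01,  9.85934944e-01, -7.75595430e-04]), 'ft_force': array([0.40190458, 0.68570675, 0.60111915]), 'torque': array([ 0.0117369 ,  0.02014889, -0.00420386]), 'finger_force': 0.0, 'width': 0.08541405486121417}
{'fx': 513.5076157902633, 'fy': 513.5076157902633, 'cx': 320.5307444016017, 'cy': 234.06995791464865, 'R': array([[ 0.01543554, -0.9995443 , -0.02594107],
       [-0.991674  , -0.01198646, -0.1282147 ],
       [ 0.12784533,  0.02770415, -0.99140711]]), 't': array([-0.00706462,  0.48635287,  1.40040236])}
{'fx': 517.2170847858777, 'fy': 517.2170847858777, 'cx': 321.3643724527583, 'cy': 237.106035453193, 'R': array([[ 8.01952830e-01,  5.97387338e-01,  1.62841933e-04],
       [ 4.64063254e-01, -6.22802399e-01, -6.29890838e-01],
       [-3.76187392e-01,  5.05218309e-01, -7.76683659e-01]]), 't': array([-0.37383662, -0.21249881,  1.69249817])}
```

View pics/top0.png

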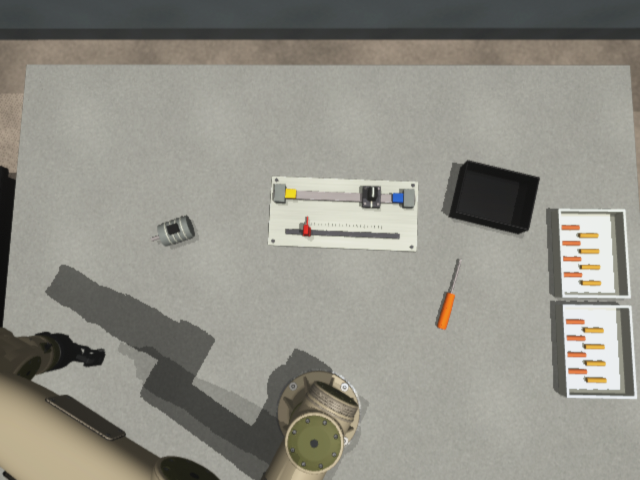

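View pics/scene0.png

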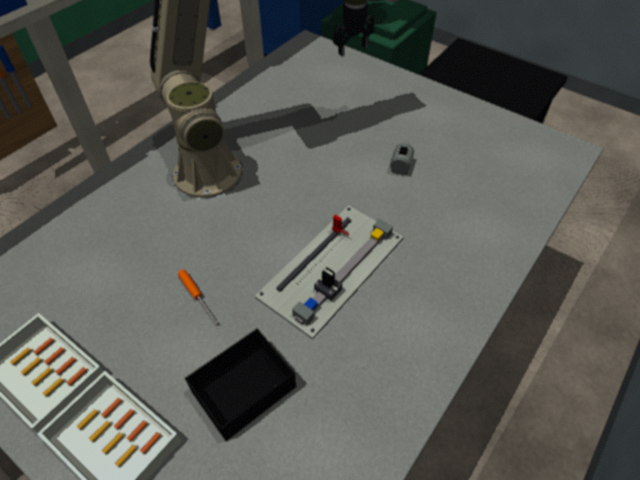

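The top view shows the plate with corners near (273,177), (418,182), (417,250) and (269,247). Carriage is at about (370,195), blue buffer (398,198), yellow (290,193) and red marker (306,227). The scene view agrees with this.

```bash
cat > geo.py <<'E'
import numpy as np
from bench import camera_params
def back(n,uv,z):
    c=camera_params(n);R=c["R"];o=-R.T@c["t"]
    d=R.T@np.array([(uv[0]-c["cx"])/c["fx"],(uv[1]-c["cy"])/c["fy"],1]); return o+d*(z-o[2])/d[2]
E
python3 - <<'E'
from snap import *; from geo import *
im=cv2.imread("pics/top0.png"); x0,y0=255,165
r=im[y0:262,x0:430]; hsv=cv2.cvtColor(r,cv2.COLOR_BGR2HSV)
m=(r.min(2)>185).astype(np.uint8); m=cv2.morphologyEx(m,cv2.MORPH_OPEN,np.ones((3,3)))
pts=cv2.findNonZero(m); h=cv2.convexHull(pts); rc=cv2.minAreaRect(h)
print(rc,cv2.approxPolyDP(h,4,True)[:,0]+[x0,y0])
box=cv2.boxPoints(rc)+[x0,y0]
P=np.array([back("top",b,.012) for b in box]);print(P,P.mean(0),np.linalg.norm(np.diff(P,axis=0),axis=1))
def cen(lo,hi,name,z):
    k=cv2.inRange(hsv,lo,hi); ys,xs=np.nonzero(k); u=(xs.mean()+x0,ys.mean()+y0); print(name,len(xs),u,back("top",u,z))
cen((100,150,80),(130,255,255),"blue",.044)
cen((20,150,120),(35,255,255),"yellow",.044)
cen((0,150,80),(8,255,255),"red",.06)
v=cv2.resize(im[y0:262,x0:430],None,fx=4.5,fy=4.5,interpolation=cv2.INTER_CUBIC); cv2.imwrite("pics/crop0.png",v)
E
```

```text
((88.41290283203125, 47.829185485839844), (148.26058959960938, 68.87433624267578), 2.726310968399048) [[417 182]
 [415 250]
 [268 243]
 [272 177]]
[[ 0.45963234  0.14902879  0.012     ]
 [ 0.65870356  0.14528502  0.012     ]
 [ 0.64195373 -0.27838709  0.012     ]
 [ 0.44500645 -0.26747323  0.012     ]] [ 0.55132402 -0.06288663  0.012     ] [0.19910642 0.42400307 0.19724944]
blue 84 (np.float64(397.6428571428571), np.float64(197.71428571428572)) [ 0.58914659 -0.21337654  0.044     ]
yellow 98 (np.float64(290.03061224489795), np.float64(193.22448979591837)) [0.59886383 0.08635354 0.044     ]
red 79 (np.float64(306.3544303797468), np.float64(229.21518987341773)) [0.49561907 0.03784297 0.06      ]
```

View pics/crop0.png

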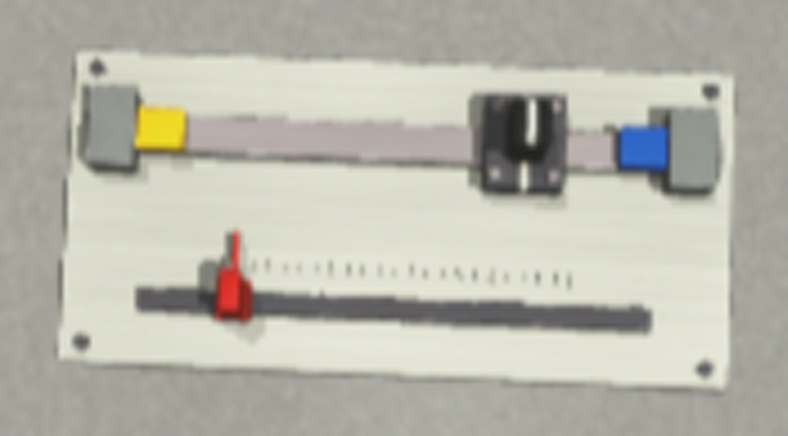

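The crop confirms the rail is at the top with blue on the right. The marker tab is at crop (232,290), the grip top at (527,125), and the screws at (97,67), (711,91), (704,369) and (81,342).

```bash
python3 - <<'E'
from geo import *
f=lambda x,y:((x+.5)/4.5-.5+255,(y+.5)/4.5-.5+165)
S=np.array([back("top",f(*p),.012) for p in [(97,67),(711,91),(704,369),(81,342)]])[:,:2]
c=S.mean(0); d1=S[0]-S[1]; d2=S[3]-S[2]
print("screws",c,[np.degrees(np.arctan2(-d[0],d[1])) for d in(d1,d2)])
a=np.radians(-1.9); R=np.array([[np.cos(a),-np.sin(a)],[np.sin(a),np.cos(a)]])
o=np.array([.5500,-.0625])
for n,p,z in [("griptop",(529,122),.101),("index",(523,178),.047),("markertop",(230,288),.081),("tip",(235,236),.034),("blue",None,0),("barL",(137,299),.024),("barR",(650,320),.024)]:
    if p: w=back("top",f(*p),z)[:2]; print(n,w,"base",R.T@(w-o))
print("grip line y=-85",o+R@[.045,-.085],"marker y=85",o+R@[-.06,.09])
E
```

```text
screws [ 0.55095977 -0.06218047] [np.float64(-1.7511280862863967), np.float64(-1.7778098912863065)]
griptop [ 0.5931704  -0.13858047] base [ 0.04566913 -0.07460732]
index [ 0.56958753 -0.13892874] base [ 0.02211077 -0.0757373 ]
markertop [0.49433948 0.03840423] base [-0.05897542  0.09900332]
tip [0.53355232 0.03861018] base [-0.01979096  0.10050927]
barL [0.49466825 0.09965506] base [-0.06067761  0.16023137]
barR [ 0.48533655 -0.21936361] base [-0.05942706 -0.1589213 ]
grip line y=-85 [ 0.59215707 -0.14894525] marker y=85 [0.49301695 0.02943983]
```

Request:
{"op": "carry_out", "data": {
  "increments": [
    {"slide":[0.02,-0.035,0],"yaw":3.5,"gripper":1},
    {"slide":[0.02,-0.035,0],"yaw":3.5,"gripper":1},
    {"slide":[0.02,-0.035,0],"yaw":3.5,"gripper":1},
    {"slide":[0.02,-0.035,0],"yaw":3.5,"gripper":1},
    {"slide":[0.02,-0.035,0],"yaw":3.4,"gripper":1}
  ]
}}

```text
time: 0.52
eef_pos: [0.2896, 0.3662, 0.2389]
orientation: [-0.0, 0.014, 1.0, -0.0]
ft_force: [1.4, -0.4, 0.2]
width: 0.0853
finger_force: 0.0
```

Request:
{"op": "carry_out", "data": {
  "increments": [
    {"slide":[0.02,-0.035,0],"gripper":1},
    {"slide":[0.02,-0.035,0],"gripper":1},
    {"slide":[0.02,-0.035,0],"gripper":1},
    {"slide":[0.02,-0.035,0],"gripper":1},
    {"slide":[0.02,-0.035,0],"gripper":1}
  ]
}}

```text
invalid input at $.increments[0]: expected keys slide, yaw, gripper
```

Request:
{"op": "carry_out", "data": {
  "increments": [
    {"slide":[0.02,-0.035,0],"gripper":1},
    {"slide":[0.02,-0.035,0],"gripper":1},
    {"slide":[0.02,-0.035,0],"gripper":1},
    {"slide":[0.02,-0.035,0],"gripper":1},
    {"slide":[0.02,-0.035,0],"gripper":1}
  ]
}}

```text
invalid input at $.increments[0]: expected keys slide, yaw, gripper
```

Request:
{"op": "carry_out", "data": {
  "increments": [
    {"slide":[0.02,-0.035,0],"yaw":0,"gripper":1},
    {"slide":[0.02,-0.035,0],"yaw":0,"gripper":1},
    {"slide":[0.02,-0.035,0],"yaw":0,"gripper":1},
    {"slide":[0.02,-0.035,0],"yaw":0,"gripper":1},
    {"slide":[0.02,-0.035,0],"yaw":0,"gripper":1}
  ]
}}

```text
time: 0.93
eef_pos: [0.3898, 0.191, 0.2392]
orientation: [-0.0, 0.016, 1.0, 0.0]
ft_force: [0.8, 0.4, -0.4]
width: 0.0852
finger_force: 0.0
```

Request:
{"op": "carry_out", "data": {
  "increments": [
    {"slide":[0.02,-0.035,0],"yaw":0,"gripper":1},
    {"slide":[0.02,-0.035,0],"yaw":0,"gripper":1},
    {"slide":[0.02,-0.035,0],"yaw":0,"gripper":1},
    {"slide":[0.02,-0.035,0],"yaw":0,"gripper":1},
    {"slide":[0.02,-0.035,0],"yaw":0,"gripper":1}
  ]
}}

```text
time: 1.35
eef_pos: [0.4898, 0.0159, 0.2391]
orientation: [-0.0, 0.016, 1.0, 0.0]
ft_force: [1.3, -0.4, 0.4]
width: 0.0855
finger_force: 0.0
```

Request:
{"op": "carry_out", "data": {
  "increments": [
    {"slide":[0.02,-0.03,0],"yaw":0,"gripper":1},
    {"slide":[0.02,-0.03,0],"yaw":0,"gripper":1},
    {"slide":[0.02,-0.03,0],"yaw":0,"gripper":1},
    {"slide":[0.02,-0.03,0],"yaw":0,"gripper":1},
    {"slide":[0.02,-0.03,0],"yaw":0,"gripper":1}
  ]
}}

```text
time: 1.77
eef_pos: [0.5899, -0.1337, 0.2387]
orientation: [-0.0, 0.016, 1.0, 0.0]
ft_force: [-0.1, 0.0, -0.2]
width: 0.0855
finger_force: 0.0
```

Request:
{"op": "carry_out", "data": {
  "increments": [
    {"slide":[0.003,-0.005,-0.03],"yaw":0,"gripper":1},
    {"slide":[0,0,-0.03],"yaw":0,"gripper":1},
    {"slide":[0,0,0],"yaw":0,"gripper":1},
    {"slide":[0,0,0],"yaw":0,"gripper":1},
    {"slide":[0,0,0],"yaw":0,"gripper":1}
  ]
}}

```text
time: 2.18
eef_pos: [0.5926, -0.1368, 0.1804]
orientation: [0.0, 0.016, 1.0, 0.0]
ft_force: [-0.2, 0.9, 0.8]
width: 0.0854
finger_force: 0.0
```

Request:
{"op": "carry_out", "data": {
  "increments": [
    {"slide":[0,0,-0.03],"yaw":0,"gripper":1},
    {"slide":[0,0,-0.03],"yaw":0,"gripper":1},
    {"slide":[0,0,-0.03],"yaw":0,"gripper":1},
    {"slide":[0,0,-0.016],"yaw":0,"gripper":1},
    {"slide":[0,0,0],"yaw":0,"gripper":0.6}
  ]
}}

```text
time: 2.6
eef_pos: [0.5911, -0.1359, 0.0717]
orientation: [-0.002, 0.016, 1.0, 0.001]
ft_force: [-0.0, 0.7, 0.4]
width: 0.0755
finger_force: 0.0
```

Request:
{"op": "carry_out", "data": {
  "increments": [
    {"slide":[0,0,0],"yaw":0,"gripper":0.2},
    {"slide":[0,0,0],"yaw":0,"gripper":0.2},
    {"slide":[0,0,0],"yaw":0,"gripper":0.1},
    {"slide":[0,0,0],"yaw":0,"gripper":0.1},
    {"slide":[0,0,0],"yaw":0,"gripper":0.1}
  ],
  "grip_force": 40
}}

```text
time: 3.02
eef_pos: [0.5941, -0.1379, 0.0758]
orientation: [0.002, 0.016, 1.0, -0.001]
ft_force: [0.1, -1.2, 6.6]
width: 0.0235
finger_force: 41.6
```

```bash
python3 - <<'E'
from snap import *
print(sensors.sense()); snap("wrist","w1")
E
```

```text
{'time': 3.0167, 'joints': array([-3.59441563e-01,  4.68932458e-01, -1.36209388e-01,  9.61279215e-01,
       -3.88786869e-04, -3.27215096e-01]), 'qd': array([-3.68796975e-03, -1.18354932e-03, -1.83712044e-03,  7.40363495e-05,
        6.31721098e-04,  5.22180244e-04]), 'joint_torque': array([ 6.45092726e-01, -4.99937832e+01,  2.47414345e+01, -1.13093234e-01,
        2.19272082e-01,  1.05313951e-02]), 'eef_pos': array([ 0.59409206, -0.13789906,  0.07580352]), 'orientation': array([ 1.99452224e-03,  1.61129228e-02,  9.99867766e-01, -9.19454963e-04]), 'ft_force': array([ 0.10630285, -1.21583208,  6.57545479]), 'torque': array([-0.13541195,  0.19198872,  0.04697607]), 'finger_force': 41.60116910934448, 'width': 0.023520249472378525}
```

View pics/w1.png

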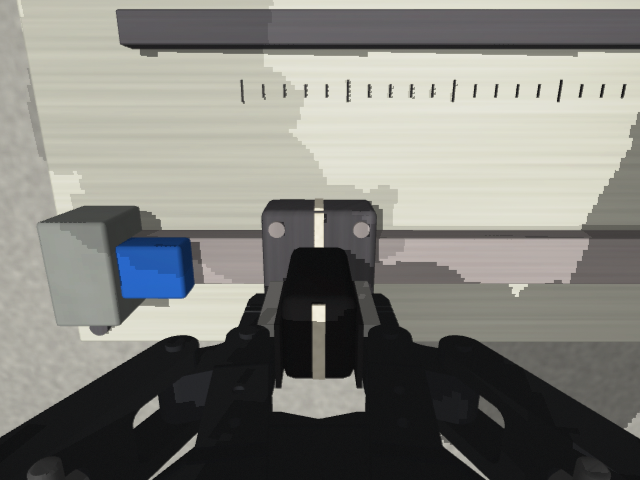

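The wrist view shows the black grip held between the pads, with its white line at (319,340). The blue buffer's near face is at about (192,265). I'll stroke towards blue in small steps.

Request:
{"op": "carry_out", "data": {
  "increments": [
    {"slide":[-0.0002,-0.005,0],"yaw":0,"gripper":0.1},
    {"slide":[-0.0002,-0.005,0],"yaw":0,"gripper":0.1},
    {"slide":[-0.0002,-0.005,0],"yaw":0,"gripper":0.1},
    {"slide":[-0.0002,-0.005,0],"yaw":0,"gripper":0.1},
    {"slide":[-0.0002,-0.005,0],"yaw":0,"gripper":0.1}
  ]
}}

```text
time: 3.48
eef_pos: [0.5933, -0.1622, 0.0758]
orientation: [0.002, 0.016, 1.0, -0.0]
ft_force: [1.2, 2.6, 5.4]
width: 0.0233
finger_force: 41.6
```

Request:
{"op": "carry_out", "data": {
  "increments": [
    {"slide":[0,-0.001,0],"yaw":0,"gripper":0.1},
    {"slide":[0,-0.001,0],"yaw":0,"gripper":0.1},
    {"slide":[0,-0.001,0],"yaw":0,"gripper":0.1}
  ]
}}

```text
time: 3.73
eef_pos: [0.5932, -0.1653, 0.0758]
orientation: [0.002, 0.016, 1.0, -0.0]
ft_force: [0.5, 2.3, 6.1]
width: 0.0234
finger_force: 41.6
```

Request:
{"op": "carry_out", "data": {
  "increments": [
    {"slide":[0,-0.001,0],"yaw":0,"gripper":0.1},
    {"slide":[0,-0.001,0],"yaw":0,"gripper":0.1}
  ]
}}

```text
time: 3.9
eef_pos: [0.5932, -0.1672, 0.0758]
orientation: [0.002, 0.016, 1.0, -0.0]
ft_force: [1.1, 2.3, 7.2]
width: 0.0239
finger_force: 41.7
```

Request:
{"op": "carry_out", "data": {
  "increments": [
    {"slide":[0,-0.001,0],"yaw":0,"gripper":0.1},
    {"slide":[0,-0.001,0],"yaw":0,"gripper":0.1}
  ]
}}

```text
time: 4.07
eef_pos: [0.5931, -0.1692, 0.0758]
orientation: [0.002, 0.016, 1.0, -0.0]
ft_force: [-0.1, 2.8, 6.1]
width: 0.0233
finger_force: 41.7
```

Request:
{"op": "carry_out", "data": {
  "increments": [
    {"slide":[0,-0.001,0],"yaw":0,"gripper":0.1},
    {"slide":[0,-0.001,0],"yaw":0,"gripper":0.1}
  ]
}}

```text
time: 4.23
eef_pos: [0.593, -0.1712, 0.0758]
orientation: [0.002, 0.016, 1.0, -0.0]
ft_force: [-0.6, 1.6, 6.7]
width: 0.0235
finger_force: 41.7
```

Request:
{"op": "carry_out", "data": {
  "increments": [
    {"slide":[0,-0.001,0],"yaw":0,"gripper":0.1}
  ]
}}

```text
time: 4.32
eef_pos: [0.593, -0.1722, 0.0758]
orientation: [0.002, 0.016, 1.0, -0.0]
ft_force: [-0.5, 2.0, 6.0]
width: 0.0232
finger_force: 41.7
```

Request:
{"op": "carry_out", "data": {
  "increments": [
    {"slide":[0,-0.001,0],"yaw":0,"gripper":0.1}
  ]
}}

```text
time: 4.4
eef_pos: [0.593, -0.1731, 0.0758]
orientation: [0.002, 0.016, 1.0, -0.0]
ft_force: [-1.0, 2.7, 6.4]
width: 0.0236
finger_force: 41.7
```

Request:
{"op": "carry_out", "data": {
  "increments": [
    {"slide":[0,-0.001,0],"yaw":0,"gripper":0.1}
  ]
}}

```text
time: 4.48
eef_pos: [0.5929, -0.1741, 0.0758]
orientation: [0.002, 0.016, 1.0, -0.0]
ft_force: [-0.3, 2.3, 7.6]
width: 0.0233
finger_force: 41.7
```

Request:
{"op": "carry_out", "data": {
  "increments": [
    {"slide":[0,-0.001,0],"yaw":0,"gripper":0.1}
  ]
}}

```text
time: 4.57
eef_pos: [0.5929, -0.1748, 0.0758]
orientation: [0.002, 0.016, 1.0, 0.0]
ft_force: [-0.7, 4.8, 8.1]
width: 0.0236
finger_force: 41.8
```

Request:
{"op": "carry_out", "data": {
  "increments": [
    {"slide":[0,-0.001,0],"yaw":0,"gripper":0.1}
  ]
}}

```text
time: 4.65
eef_pos: [0.5929, -0.1753, 0.0758]
orientation: [0.002, 0.016, 1.0, 0.001]
ft_force: [-0.6, 6.0, 8.5]
width: 0.0238
finger_force: 41.9
```

Request:
{"op": "carry_out", "data": {
  "increments": [
    {"slide":[0,-0.001,0],"yaw":0,"gripper":0.1},
    {"slide":[0,-0.001,0],"yaw":0,"gripper":0.1},
    {"slide":[0,0,0],"yaw":0,"gripper":0.1}
  ]
}}

```text
time: 4.9
eef_pos: [0.5928, -0.1764, 0.0758]
orientation: [0.002, 0.015, 1.0, 0.001]
ft_force: [-0.3, 8.3, 7.8]
width: 0.0233
finger_force: 41.9
```

Request:
{"op": "carry_out", "data": {
  "increments": [
    {"slide":[0.00015,0.005,0],"yaw":0,"gripper":0.1},
    {"slide":[0.00015,0.005,0],"yaw":0,"gripper":0.1},
    {"slide":[0.00015,0.005,0],"yaw":0,"gripper":0.1},
    {"slide":[0.00015,0.005,0],"yaw":0,"gripper":0.1},
    {"slide":[0.00015,0.005,0],"yaw":0,"gripper":0.1}
  ]
}}

```text
time: 5.32
eef_pos: [0.5936, -0.1543, 0.0758]
orientation: [0.002, 0.016, 1.0, -0.001]
ft_force: [-1.1, -2.1, 6.8]
width: 0.0236
finger_force: 41.5
```

Request:
{"op": "carry_out", "data": {
  "increments": [
    {"slide":[0.00015,0.005,0],"yaw":0,"gripper":0.1},
    {"slide":[0.00015,0.005,0],"yaw":0,"gripper":0.1},
    {"slide":[0.00015,0.005,0],"yaw":0,"gripper":0.1},
    {"slide":[0.00015,0.005,0],"yaw":0,"gripper":0.1},
    {"slide":[0.00015,0.005,0],"yaw":0,"gripper":0.1}
  ]
}}

```text
time: 5.73
eef_pos: [0.5944, -0.1292, 0.0758]
orientation: [0.002, 0.016, 1.0, -0.001]
ft_force: [-1.3, -3.3, 6.2]
width: 0.0233
finger_force: 41.6
```

Request:
{"op": "carry_out", "data": {
  "increments": [
    {"slide":[0.00015,0.005,0],"yaw":0,"gripper":0.1},
    {"slide":[0.00015,0.005,0],"yaw":0,"gripper":0.1}
  ]
}}

```text
time: 5.9
eef_pos: [0.5948, -0.1192, 0.0758]
orientation: [0.002, 0.016, 1.0, -0.001]
ft_force: [-0.3, -1.6, 6.5]
width: 0.0237
finger_force: 41.6
```

Request:
{"op": "carry_out", "data": {
  "increments": [
    {"slide":[0.00015,0.005,0],"yaw":0,"gripper":0.1}
  ]
}}

```text
time: 5.98
eef_pos: [0.5949, -0.1141, 0.0758]
orientation: [0.002, 0.016, 1.0, -0.001]
ft_force: [-1.6, -2.6, 7.0]
width: 0.0233
finger_force: 41.6
```

Request:
{"op": "carry_out", "data": {
  "increments": [
    {"slide":[0.00015,0.005,0],"yaw":0,"gripper":0.1}
  ]
}}

```text
time: 6.07
eef_pos: [0.595, -0.1092, 0.0758]
orientation: [0.002, 0.016, 1.0, -0.001]
ft_force: [-0.9, -3.0, 6.4]
width: 0.0231
finger_force: 41.6
```

Request:
{"op": "carry_out", "data": {
  "increments": [
    {"slide":[0.00015,0.005,0],"yaw":0,"gripper":0.1}
  ]
}}

```text
time: 6.15
eef_pos: [0.5952, -0.1041, 0.0758]
orientation: [0.002, 0.016, 1.0, -0.001]
ft_force: [-1.4, -2.8, 6.2]
width: 0.0235
finger_force: 41.6
```

Request:
{"op": "carry_out", "data": {
  "increments": [
    {"slide":[0.00015,0.005,0],"yaw":0,"gripper":0.1}
  ]
}}

```text
time: 6.23
eef_pos: [0.5954, -0.0994, 0.0758]
orientation: [0.002, 0.016, 1.0, -0.002]
ft_force: [-1.0, -8.0, 6.4]
width: 0.0236
finger_force: 41.6
```

Request:
{"op": "carry_out", "data": {
  "increments": [
    {"slide":[0.00015,0.005,0],"yaw":0,"gripper":0.1}
  ]
}}

```text
time: 6.32
eef_pos: [0.5955, -0.0959, 0.0759]
orientation: [0.002, 0.017, 1.0, -0.003]
ft_force: [-1.9, -10.7, 5.5]
width: 0.0237
finger_force: 41.4
```

Request:
{"op": "carry_out", "data": {
  "increments": [
    {"slide":[0.00015,0.005,0],"yaw":0,"gripper":0.1}
  ]
}}

```text
time: 6.4
eef_pos: [0.5957, -0.0912, 0.0759]
orientation: [0.002, 0.017, 1.0, -0.003]
ft_force: [-2.3, -10.0, 5.9]
width: 0.0234
finger_force: 41.4
```

Request:
{"op": "carry_out", "data": {
  "increments": [
    {"slide":[0.00015,0.005,0],"yaw":0,"gripper":0.1}
  ]
}}

```text
time: 6.48
eef_pos: [0.5958, -0.0861, 0.0758]
orientation: [0.002, 0.017, 1.0, -0.003]
ft_force: [-2.3, -8.5, 6.0]
width: 0.0229
finger_force: 41.5
```

Request:
{"op": "carry_out", "data": {
  "increments": [
    {"slide":[0.00015,0.005,0],"yaw":0,"gripper":0.1}
  ]
}}

```text
time: 6.57
eef_pos: [0.596, -0.0806, 0.0758]
orientation: [0.002, 0.017, 1.0, -0.002]
ft_force: [-0.9, -7.1, 6.7]
width: 0.0235
finger_force: 41.5
```

Request:
{"op": "carry_out", "data": {
  "increments": [
    {"slide":[0.00015,0.005,0],"yaw":0,"gripper":0.1}
  ]
}}

```text
time: 6.65
eef_pos: [0.5962, -0.0747, 0.0758]
orientation: [0.002, 0.017, 1.0, -0.001]
ft_force: [0.1, -2.6, 6.3]
width: 0.0234
finger_force: 41.6
```

Drag stands out from y≈-0.101 to -0.079, so the middle is near -0.090. Next, the stroke to yellow, with contact expected at y≈+0.0457.

Request:
{"op": "carry_out", "data": {
  "increments": [
    {"slide":[0.00025,0.008,0],"yaw":0,"gripper":0.1},
    {"slide":[0.00025,0.008,0],"yaw":0,"gripper":0.1},
    {"slide":[0.00025,0.008,0],"yaw":0,"gripper":0.1},
    {"slide":[0.00025,0.008,0],"yaw":0,"gripper":0.1},
    {"slide":[0.00025,0.008,0],"yaw":0,"gripper":0.1}
  ]
}}

```text
time: 7.07
eef_pos: [0.5975, -0.0339, 0.0758]
orientation: [0.002, 0.016, 1.0, -0.001]
ft_force: [-0.9, -2.7, 5.7]
width: 0.0235
finger_force: 41.6
```

Request:
{"op": "carry_out", "data": {
  "increments": [
    {"slide":[0.00025,0.008,0],"yaw":0,"gripper":0.1},
    {"slide":[0.00025,0.008,0],"yaw":0,"gripper":0.1},
    {"slide":[0.00025,0.008,0],"yaw":0,"gripper":0.1},
    {"slide":[0.00025,0.008,0],"yaw":0,"gripper":0.1},
    {"slide":[0.00025,0.008,0],"yaw":0,"gripper":0.1}
  ]
}}

```text
time: 7.48
eef_pos: [0.5988, 0.0062, 0.0758]
orientation: [0.002, 0.016, 1.0, -0.001]
ft_force: [-0.8, -2.9, 6.1]
width: 0.0233
finger_force: 41.6
```

Request:
{"op": "carry_out", "data": {
  "increments": [
    {"slide":[0.00025,0.008,0],"yaw":0,"gripper":0.1},
    {"slide":[0.00025,0.008,0],"yaw":0,"gripper":0.1},
    {"slide":[0.00025,0.008,0],"yaw":0,"gripper":0.1}
  ]
}}

```text
time: 7.73
eef_pos: [0.5995, 0.0303, 0.0758]
orientation: [0.002, 0.016, 1.0, -0.001]
ft_force: [0.1, -3.4, 7.0]
width: 0.0238
finger_force: 41.6
```

Request:
{"op": "carry_out", "data": {
  "increments": [
    {"slide":[0.0001,0.002,0],"yaw":0,"gripper":0.1},
    {"slide":[0.0001,0.002,0],"yaw":0,"gripper":0.1},
    {"slide":[0.0001,0.002,0],"yaw":0,"gripper":0.1},
    {"slide":[0.0001,0.002,0],"yaw":0,"gripper":0.1}
  ]
}}

```text
time: 8.07
eef_pos: [0.5998, 0.0383, 0.0758]
orientation: [0.002, 0.016, 1.0, -0.001]
ft_force: [-1.1, -1.8, 6.7]
width: 0.0235
finger_force: 41.7
```

Request:
{"op": "carry_out", "data": {
  "increments": [
    {"slide":[0,0.001,0],"yaw":0,"gripper":0.1},
    {"slide":[0,0.001,0],"yaw":0,"gripper":0.1}
  ]
}}

```text
time: 8.23
eef_pos: [0.5999, 0.0403, 0.0758]
orientation: [0.002, 0.016, 1.0, -0.001]
ft_force: [-0.7, -2.4, 7.1]
width: 0.0236
finger_force: 41.7
```

Request:
{"op": "carry_out", "data": {
  "increments": [
    {"slide":[0,0.001,0],"yaw":0,"gripper":0.1},
    {"slide":[0,0.001,0],"yaw":0,"gripper":0.1}
  ]
}}

```text
time: 8.4
eef_pos: [0.5999, 0.0422, 0.0758]
orientation: [0.002, 0.016, 1.0, -0.001]
ft_force: [-0.7, -1.5, 6.5]
width: 0.0233
finger_force: 41.7
```

Request:
{"op": "carry_out", "data": {
  "increments": [
    {"slide":[0,0.001,0],"yaw":0,"gripper":0.1},
    {"slide":[0,0.001,0],"yaw":0,"gripper":0.1}
  ]
}}

```text
time: 8.57
eef_pos: [0.6, 0.0442, 0.0758]
orientation: [0.002, 0.016, 1.0, -0.001]
ft_force: [-0.2, -1.9, 6.5]
width: 0.0238
finger_force: 41.7
```

Request:
{"op": "carry_out", "data": {
  "increments": [
    {"slide":[0,0.001,0],"yaw":0,"gripper":0.1},
    {"slide":[0,0.001,0],"yaw":0,"gripper":0.1}
  ]
}}

```text
time: 8.73
eef_pos: [0.6001, 0.046, 0.0758]
orientation: [0.002, 0.016, 1.0, -0.001]
ft_force: [-0.5, -4.2, 7.6]
width: 0.0235
finger_force: 41.6
```

Request:
{"op": "carry_out", "data": {
  "increments": [
    {"slide":[0,0.001,0],"yaw":0,"gripper":0.1}
  ]
}}

```text
time: 8.82
eef_pos: [0.6001, 0.0465, 0.0758]
orientation: [0.002, 0.016, 1.0, -0.001]
ft_force: [-0.9, -5.6, 5.5]
width: 0.0238
finger_force: 41.6
```

Request:
{"op": "carry_out", "data": {
  "increments": [
    {"slide":[0,0.001,0],"yaw":0,"gripper":0.1},
    {"slide":[0,0.001,0],"yaw":0,"gripper":0.1},
    {"slide":[0,0,0],"yaw":0,"gripper":0.1}
  ]
}}

```text
time: 9.07
eef_pos: [0.6001, 0.0476, 0.0758]
orientation: [0.002, 0.017, 1.0, -0.002]
ft_force: [0.1, -7.6, 6.3]
width: 0.0234
finger_force: 41.6
```

Request:
{"op": "carry_out", "data": {
  "increments": [
    {"slide":[-0.00025,-0.008,0],"yaw":0,"gripper":0.1},
    {"slide":[-0.00025,-0.008,0],"yaw":0,"gripper":0.1},
    {"slide":[-0.00025,-0.008,0],"yaw":0,"gripper":0.1},
    {"slide":[-0.00025,-0.008,0],"yaw":0,"gripper":0.1},
    {"slide":[-0.00025,-0.008,0],"yaw":0,"gripper":0.1}
  ]
}}

```text
time: 9.48
eef_pos: [0.5989, 0.0101, 0.0758]
orientation: [0.002, 0.016, 1.0, 0.0]
ft_force: [0.6, 3.2, 6.2]
width: 0.0234
finger_force: 41.6
```

Request:
{"op": "carry_out", "data": {
  "increments": [
    {"slide":[-0.00025,-0.008,0],"yaw":0,"gripper":0.1},
    {"slide":[-0.00025,-0.008,0],"yaw":0,"gripper":0.1},
    {"slide":[-0.00025,-0.008,0],"yaw":0,"gripper":0.1},
    {"slide":[-0.00025,-0.008,0],"yaw":0,"gripper":0.1},
    {"slide":[-0.00025,-0.008,0],"yaw":0,"gripper":0.1}
  ]
}}

```text
time: 9.9
eef_pos: [0.5976, -0.03, 0.0758]
orientation: [0.002, 0.016, 1.0, 0.0]
ft_force: [-0.2, 3.4, 5.2]
width: 0.0233
finger_force: 41.6
```

Request:
{"op": "carry_out", "data": {
  "increments": [
    {"slide":[-0.00025,-0.008,0],"yaw":0,"gripper":0.1},
    {"slide":[-0.00025,-0.008,0],"yaw":0,"gripper":0.1},
    {"slide":[-0.00025,-0.008,0],"yaw":0,"gripper":0.1},
    {"slide":[-0.00025,-0.008,0],"yaw":0,"gripper":0.1}
  ]
}}

```text
time: 10.23
eef_pos: [0.5966, -0.0621, 0.0758]
orientation: [0.002, 0.016, 1.0, 0.0]
ft_force: [0.0, 2.5, 7.0]
width: 0.0237
finger_force: 41.6
```

Request:
{"op": "carry_out", "data": {
  "increments": [
    {"slide":[-0.00025,-0.004,0],"yaw":0,"gripper":0.1},
    {"slide":[0,-0.004,0],"yaw":0,"gripper":0.1}
  ]
}}

```text
time: 10.4
eef_pos: [0.5963, -0.0703, 0.0758]
orientation: [0.002, 0.016, 1.0, 0.0]
ft_force: [-0.3, 3.2, 7.6]
width: 0.0237
finger_force: 41.7
```

Request:
{"op": "carry_out", "data": {
  "increments": [
    {"slide":[-0.0001,-0.003,0],"yaw":0,"gripper":0.1}
  ]
}}

```text
time: 10.48
eef_pos: [0.5962, -0.0733, 0.0758]
orientation: [0.002, 0.016, 1.0, 0.0]
ft_force: [0.1, 3.0, 6.0]
width: 0.0239
finger_force: 41.7
```

Request:
{"op": "carry_out", "data": {
  "increments": [
    {"slide":[-0.0001,-0.003,0],"yaw":0,"gripper":0.1}
  ]
}}

```text
time: 10.57
eef_pos: [0.5961, -0.0762, 0.0758]
orientation: [0.002, 0.016, 1.0, 0.0]
ft_force: [0.3, 2.1, 6.8]
width: 0.0232
finger_force: 41.7
```

Request:
{"op": "carry_out", "data": {
  "increments": [
    {"slide":[-0.0001,-0.003,0],"yaw":0,"gripper":0.1}
  ]
}}

```text
time: 10.65
eef_pos: [0.596, -0.0788, 0.0758]
orientation: [0.002, 0.016, 1.0, 0.0]
ft_force: [0.1, 6.5, 7.9]
width: 0.0235
finger_force: 41.8
```

Request:
{"op": "carry_out", "data": {
  "increments": [
    {"slide":[-0.0001,-0.003,0],"yaw":0,"gripper":0.1}
  ]
}}

```text
time: 10.73
eef_pos: [0.5959, -0.0804, 0.0758]
orientation: [0.002, 0.015, 1.0, 0.002]
ft_force: [1.0, 11.1, 9.0]
width: 0.0234
finger_force: 41.8
```

Request:
{"op": "carry_out", "data": {
  "increments": [
    {"slide":[-0.0001,-0.003,0],"yaw":0,"gripper":0.1}
  ]
}}

```text
time: 10.82
eef_pos: [0.5959, -0.0828, 0.0758]
orientation: [0.002, 0.015, 1.0, 0.002]
ft_force: [1.6, 11.3, 7.9]
width: 0.0236
finger_force: 41.7
```

Request:
{"op": "carry_out", "data": {
  "increments": [
    {"slide":[-0.0001,-0.003,0],"yaw":0,"gripper":0.1},
    {"slide":[-0.0001,-0.004,0],"yaw":0,"gripper":0.1},
    {"slide":[0,0.002,0],"yaw":0,"gripper":0.1},
    {"slide":[0,0,0],"yaw":0,"gripper":0.1},
    {"slide":[0,0,0],"yaw":0,"gripper":0.1}
  ]
}}

```text
time: 11.23
eef_pos: [0.5956, -0.0912, 0.0758]
orientation: [0.002, 0.016, 1.0, -0.001]
ft_force: [-0.0, -2.2, 6.2]
width: 0.0231
finger_force: 41.6
```

Request:
{"op": "carry_out", "data": {
  "increments": [
    {"slide":[0,0,0],"yaw":0,"gripper":0.5},
    {"slide":[0,0,0],"yaw":0,"gripper":1},
    {"slide":[0,0,0],"yaw":0,"gripper":1},
    {"slide":[0,0,0],"yaw":0,"gripper":1},
    {"slide":[0,0,0],"yaw":0,"gripper":1}
  ]
}}

```text
time: 11.65
eef_pos: [0.5937, -0.0899, 0.0731]
orientation: [-0.0, 0.016, 1.0, 0.0]
ft_force: [0.5, -0.6, 0.3]
width: 0.0817
finger_force: 0.0
```

Request:
{"op": "carry_out", "data": {
  "increments": [
    {"slide":[0,0,0.03],"yaw":0,"gripper":1},
    {"slide":[0,0,0.03],"yaw":0,"gripper":1},
    {"slide":[0,0,0.03],"yaw":0,"gripper":1},
    {"slide":[0,0,0],"yaw":0,"gripper":1}
  ]
}}

```text
time: 11.98
eef_pos: [0.597, -0.0909, 0.1697]
orientation: [0.005, 0.016, 1.0, -0.001]
ft_force: [1.4, -0.6, 0.6]
width: 0.0854
finger_force: 0.0
```

```bash
python3 - <<'E'
from snap import *
from geo import *
im=snap("top","top1")
print(sensors.sense()["eef_pos"])
# direction of rail measured by TCP
d=np.array([.6000-.5929,.0455+.1742]);print(np.degrees(np.arctan2(d[0],d[1])))
v=cv2.resize(cv2.imread("pics/top1.png")[165:262,255:430],None,fx=4.5,fy=4.5,interpolation=cv2.INTER_CUBIC); cv2.imwrite("pics/crop1.png",v)
snap("wrist","w2")
E
```

```text
[ 0.59623603 -0.09069355  0.1670891 ]
1.8509718066351142
```

View pics/w2.png

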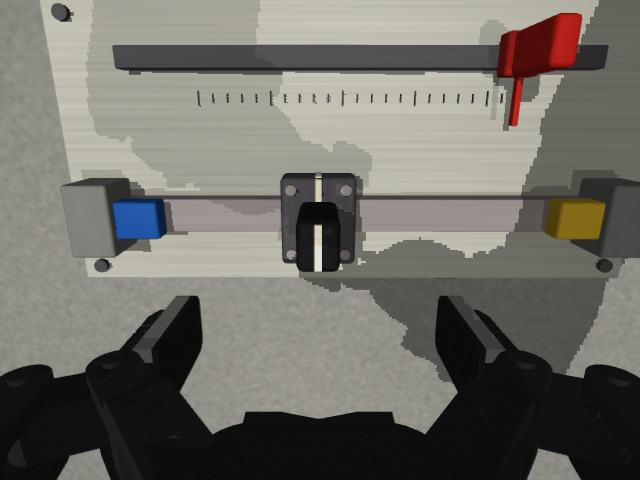

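The wrist view shows the carriage standing alone at (319,220) and the red marker tab at about (545,45), both untouched. Going to the marker.

Request:
{"op": "carry_out", "data": {
  "increments": [
    {"slide":[-0.025,0.032,0],"yaw":0,"gripper":1},
    {"slide":[-0.025,0.032,0],"yaw":0,"gripper":1},
    {"slide":[-0.025,0.032,0],"yaw":0,"gripper":1},
    {"slide":[-0.026,0.033,0],"yaw":0,"gripper":1},
    {"slide":[0,0,0],"yaw":0,"gripper":1}
  ]
}}

```text
time: 12.5
eef_pos: [0.4859, 0.0433, 0.1612]
orientation: [-0.004, 0.014, 1.0, 0.001]
ft_force: [-0.7, 0.2, -0.8]
width: 0.0852
finger_force: 0.0
```

Request:
{"op": "carry_out", "data": {
  "increments": [
    {"slide":[0,0,-0.03],"yaw":0,"gripper":1},
    {"slide":[0,0,-0.03],"yaw":0,"gripper":1},
    {"slide":[0,0,-0.02],"yaw":0,"gripper":1},
    {"slide":[0,0,0],"yaw":0,"gripper":1},
    {"slide":[0,0,0],"yaw":0,"gripper":1}
  ]
}}

```text
time: 12.92
eef_pos: [0.4912, 0.0388, 0.0817]
orientation: [-0.002, 0.016, 1.0, 0.0]
ft_force: [0.2, -0.1, 0.6]
width: 0.0856
finger_force: 0.0
```

```bash
python3 - <<'E'
from snap import *
snap("wrist","w3")
E
```

```text
(no output)
```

View pics/w3.png

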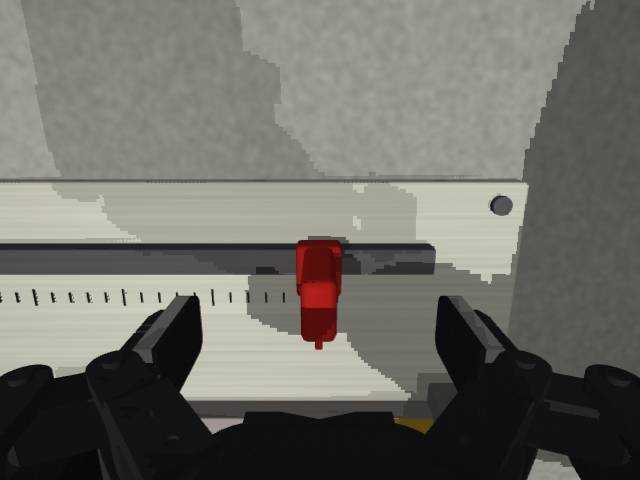

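The tab sits between the jaws, centred on column 319. Descending and gripping.

Request:
{"op": "carry_out", "data": {
  "increments": [
    {"slide":[0.001,0,-0.01],"yaw":0,"gripper":1},
    {"slide":[0.001,0,-0.01],"yaw":0,"gripper":1},
    {"slide":[0,0,-0.008],"yaw":0,"gripper":1},
    {"slide":[0,0,0],"yaw":0,"gripper":1},
    {"slide":[0,0,0],"yaw":0,"gripper":0.6}
  ]
}}

```text
time: 13.38
eef_pos: [0.4945, 0.0386, 0.0547]
orientation: [-0.001, 0.016, 1.0, 0.0]
ft_force: [0.0, 0.5, -0.8]
width: 0.0757
finger_force: 0.0
```

Request:
{"op": "carry_out", "data": {
  "increments": [
    {"slide":[0,0,0],"yaw":0,"gripper":0.2},
    {"slide":[0,0,0],"yaw":0,"gripper":0.1},
    {"slide":[0,0,0],"yaw":0,"gripper":0.05},
    {"slide":[0,0,0],"yaw":0,"gripper":0.05},
    {"slide":[0,0,0],"yaw":0,"gripper":0.05}
  ],
  "grip_force": 30
}}

```text
time: 13.8
eef_pos: [0.4953, 0.0386, 0.0557]
orientation: [0.0, 0.016, 1.0, 0.0]
ft_force: [-0.6, -0.6, 5.5]
width: 0.0138
finger_force: 32.8
```

Request:
{"op": "carry_out", "data": {
  "increments": [
    {"slide":[0,0,0],"yaw":0,"gripper":0.05},
    {"slide":[0,0,0],"yaw":0,"gripper":0.05}
  ]
}}

```text
time: 13.97
eef_pos: [0.4953, 0.0386, 0.0557]
orientation: [0.0, 0.016, 1.0, 0.0]
ft_force: [-0.7, -0.4, 3.0]
width: 0.0134
finger_force: 32.0
```

Request:
{"op": "carry_out", "data": {
  "increments": [
    {"slide":[-0.00025,-0.008,0],"yaw":0,"gripper":0.05},
    {"slide":[-0.00025,-0.008,0],"yaw":0,"gripper":0.05},
    {"slide":[-0.00025,-0.008,0],"yaw":0,"gripper":0.05},
    {"slide":[-0.00025,-0.008,0],"yaw":0,"gripper":0.05},
    {"slide":[-0.00025,-0.008,0],"yaw":0,"gripper":0.05}
  ]
}}

```text
time: 14.38
eef_pos: [0.4939, -0.0023, 0.0556]
orientation: [0.0, 0.016, 1.0, 0.0]
ft_force: [-0.6, 2.4, 5.2]
width: 0.0134
finger_force: 32.5
```

Request:
{"op": "carry_out", "data": {
  "increments": [
    {"slide":[-0.00025,-0.008,0],"yaw":0,"gripper":0.05},
    {"slide":[-0.00025,-0.008,0],"yaw":0,"gripper":0.05},
    {"slide":[-0.00025,-0.008,0],"yaw":0,"gripper":0.05},
    {"slide":[-0.00025,-0.008,0],"yaw":0,"gripper":0.05},
    {"slide":[-0.00025,-0.008,0],"yaw":0,"gripper":0.05}
  ]
}}

```text
time: 14.8
eef_pos: [0.4927, -0.0425, 0.0556]
orientation: [0.0, 0.016, 1.0, 0.0]
ft_force: [-0.5, 2.3, 4.5]
width: 0.0134
finger_force: 32.5
```

Request:
{"op": "carry_out", "data": {
  "increments": [
    {"slide":[-0.00025,-0.008,0],"yaw":0,"gripper":0.05},
    {"slide":[-0.00025,-0.008,0],"yaw":0,"gripper":0.05},
    {"slide":[-0.00025,-0.008,0],"yaw":0,"gripper":0.05},
    {"slide":[-0.00025,-0.008,0],"yaw":0,"gripper":0.05},
    {"slide":[-0.00025,-0.008,0],"yaw":0,"gripper":0.05}
  ]
}}

```text
time: 15.22
eef_pos: [0.4913, -0.0825, 0.0556]
orientation: [0.0, 0.016, 1.0, 0.0]
ft_force: [0.2, 2.4, 5.7]
width: 0.0132
finger_force: 32.5
```

Request:
{"op": "carry_out", "data": {
  "increments": [
    {"slide":[-0.00025,-0.004,0],"yaw":0,"gripper":0.05},
    {"slide":[0,-0.002,0],"yaw":0,"gripper":0.05},
    {"slide":[0,0,0],"yaw":0,"gripper":0.05},
    {"slide":[0,0,0],"yaw":0,"gripper":0.05}
  ]
}}

```text
time: 15.55
eef_pos: [0.4912, -0.0889, 0.0556]
orientation: [0.0, 0.017, 1.0, -0.001]
ft_force: [0.3, -2.3, 5.3]
width: 0.0137
finger_force: 32.5
```

Request:
{"op": "carry_out", "data": {
  "increments": [
    {"slide":[0,0.001,0],"yaw":0,"gripper":0.05},
    {"slide":[0,0,0],"yaw":0,"gripper":0.05},
    {"slide":[0,0,0],"yaw":0,"gripper":0.05}
  ]
}}

```text
time: 15.8
eef_pos: [0.4912, -0.0877, 0.0556]
orientation: [0.0, 0.017, 1.0, -0.001]
ft_force: [-0.2, -2.4, 5.1]
width: 0.0136
finger_force: 32.5
```

Request:
{"op": "carry_out", "data": {
  "increments": [
    {"slide":[0,0,0],"yaw":0,"gripper":0.4},
    {"slide":[0,0,0],"yaw":0,"gripper":0.8},
    {"slide":[0,0,0],"yaw":0,"gripper":0.8},
    {"slide":[0,0,0],"yaw":0,"gripper":0.8},
    {"slide":[0,0,0],"yaw":0,"gripper":0.8}
  ]
}}

```text
time: 16.22
eef_pos: [0.4908, -0.0863, 0.055]
orientation: [-0.0, 0.016, 1.0, 0.0]
ft_force: [0.5, -0.5, 0.0]
width: 0.0682
finger_force: 0.0
```

Request:
{"op": "carry_out", "data": {
  "increments": [
    {"slide":[0,0,0.03],"yaw":0,"gripper":0.8},
    {"slide":[0,0,0.03],"yaw":0,"gripper":0.8},
    {"slide":[0,0,0.03],"yaw":0,"gripper":0.8},
    {"slide":[0,0,0.03],"yaw":0,"gripper":0.8},
    {"slide":[0,0,0],"yaw":0,"gripper":0.8}
  ]
}}

```text
time: 16.63
eef_pos: [0.4943, -0.0874, 0.1812]
orientation: [0.005, 0.016, 1.0, -0.001]
ft_force: [1.0, -0.0, 0.7]
width: 0.0683
finger_force: 0.0
```

Request:
{"op": "carry_out", "data": {
  "increments": [
    {"slide":[0.03,0,0],"yaw":0,"gripper":0.8},
    {"slide":[0.03,0,0],"yaw":0,"gripper":0.8},
    {"slide":[0.03,0,0],"yaw":0,"gripper":0.8},
    {"slide":[0,0,0],"yaw":0,"gripper":0.8},
    {"slide":[0,0,0],"yaw":0,"gripper":0.8}
  ]
}}

```text
time: 17.05
eef_pos: [0.5817, -0.0862, 0.1739]
orientation: [-0.001, 0.016, 1.0, 0.0]
ft_force: [-0.2, 0.1, -0.1]
width: 0.0684
finger_force: 0.0
```

```bash
python3 - <<'E'
from snap import *
print(sensors.sense()); print(camera_params("wrist")); snap("wrist","w4")
E
```

```text
{'time': 17.05, 'joints': array([-2.83595055e-01,  3.65122027e-01, -4.14619709e-02,  1.16579919e+00,
        7.51884260e-06, -2.52256565e-01]), 'qd': array([-0.00877778, -0.0388122 , -0.04980138,  0.0172814 ,  0.0013552 ,
       -0.0006238 ]), 'joint_torque': array([ 6.20727148e-02, -4.94682240e+01,  3.02963126e+01, -4.46218941e-01,
        2.91004695e-02,  2.33320525e-02]), 'eef_pos': array([ 0.58167114, -0.08619767,  0.1739418 ]), 'orientation': array([-7.64126751e-04,  1.56686018e-02,  9.99876925e-01,  2.13671439e-04]), 'ft_force': array([-0.2136215 ,  0.08326246, -0.08711035]), 'torque': array([0.04211491, 0.02026653, 0.01274664]), 'finger_force': 0.0, 'width': 0.06835832413123391}
{'fx': 394.9109269513422, 'fy': 394.9109269513422, 'cx': 318.3687047695958, 'cy': 232.40000181144603, 'mount': array([[-4.72225066e-04, -9.62243224e-01, -2.72190658e-01,
         6.81111587e-02],
       [ 9.99999657e-01, -6.39798241e-04,  5.26897653e-04,
        -4.05999388e-04],
       [-6.81150800e-04, -2.72190315e-01,  9.62243196e-01,
        -1.34215431e-01],
       [ 0.00000000e+00,  0.00000000e+00,  0.00000000e+00,
         1.00000000e+00]])}
```

View pics/w4.png

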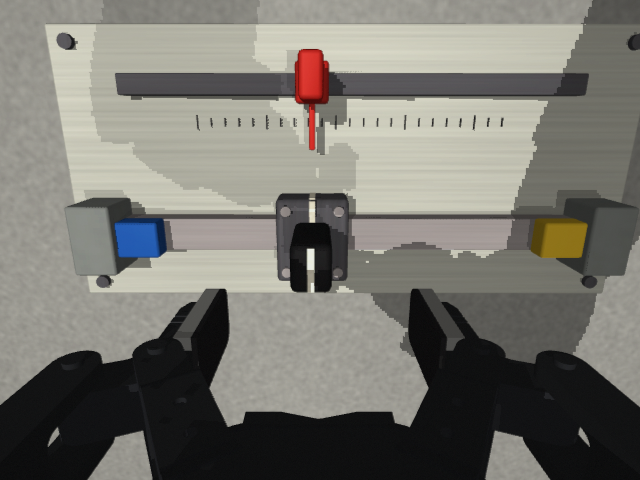

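The pointer tip (312,148) lines up with the white line (312,200), and the carriage stands clear of both buffers. The arm is clear, so I'm handing in.

```bash
python3 -c "
from bench import job
print(job.hand_in())"
```

```text
the job is handed in; nothing more can be done
None
```

I ran the carriage gently against the blue buffer and then the yellow one, and left it on the tight spot (about y = -26 mm on the slide) with the marker's pointer lined up with the white line; the job is handed in, with no verdict shown.

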